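# Chock the rolling tin on the drainer and free the spice jar

## Task

The big steel tin lying on the sloping drainer is kept from rolling off only by the small spice jar under one end. Take the rubber wedge from the worktop, set it on the drainer against the tin's low side, about halfway along, and push it uphill firmly but not hard (about 14 N at the hand, never over 16) until the tin is pinched under the rail and stays pinched when you let go of the wedge; then take the jar away and stand it upright on the round cork mat. Do not shove the tin with the hand or push the other things about.

Things in the scene. Friction and masses are not known exactly. Their poses are not given: they have to be found in the camera images.
- drainer: Fixed flat steel draining board, 310 mm (its x) by 300 mm (its y), sloping up towards its +y at 6 degrees (0.105 mm per mm). Origin on the worktop below the board's middle, z up; the board's top is 34 mm above the origin. Low edge at -y, no lip.
- high_edge (a point): Middle of the drainer's high edge, on top. 60 to 92 mm downhill of it runs the rail: a black bar along x, 16 mm thick, its centre 74 mm off the board. Its setting differs each time and is not measured: the tin must roll 8 to 36 mm uphill to tuck under it (touching 45 degrees above its middle). It is sprung, but stiff: it yields about 0.15 mm per N.
- tin: Plain steel storage tin, a closed cylinder of 80 mm diameter and 220 mm length, 0.4 to 0.8 kg, lying across the drainer. Origin at its middle, on its axis; its x axis is the cylinder's axis (along the drainer's x), y and z turn as it rolls. It rolls downhill if not held. About half of the hand's push on the wedge reaches it.
- wedge: Black rubber wedge on the worktop, 0.12 kg, very grippy (stays once pressed in). Origin under the centre of its tail block, on the underside: block 32 mm wide (x), 34 long (y), 48 high, to be gripped. Towards +y a ramp falls from 32 mm height at y = 17 to a 3.5 mm toe at y = 67. The toe goes under the tin; at first touch the origin is about 78 mm downhill of the tin's axis.
- jar: Small spice jar with steel lid, a cylinder of 38 mm diameter and 95 mm height, 0.25 kg, standing on the drainer square to the slope (so tilted 6 degrees) against the tin's low side, about 88 mm to the drainer's +x from the tin's middle. Origin at the centre of its underside, z up its axis.
- mat: Fixed round cork mat, 100 mm diameter, 6 mm thick, flat on the worktop. Origin at the centre of its underside.
- scrubber: Bystander: wooden scrubbing brush, block 45 x 90 mm, 30 mm high, on the worktop. It and the wedge swap places from time to time. Origin centre of underside, long side along y.
- tumbler: Bystander: clear plastic tumbler, 48 mm rim diameter, 65 mm high, standing on the drainer near the low edge at its -x end. Origin centre of underside.
- mug: Bystander: white enamel mug, 80 mm diameter, 85 mm high, on the worktop beyond the mat. Origin centre of underside.
There are look-alikes about, which are no part of the job. What is shaped like the wedge but blue, purple or turquoise is not meant.

How it is judged:
On the way, in this order (a step that is already met when the one before it is completed fails the run):
1. the wedge, let go, stands against the tin about halfway along and pinches it (more than 2.5 N), with the jar still on the drainer (contact force between wedge and tin above 2.5 N and x of wedge in the frame of tin between -0.035 and 0.035 m and contact force between the fingers and wedge below 0.1 N and horizontal distance between jar and mat above 0.15 m and height (world z) of jar below 0.05 m), for 0.3 s.
2. the jar stands on the cork mat (horizontal distance between jar and mat below 0.03 m and height (world z) of jar below 0.012 m), for 0.2 s.
At the end, for the whole second after the job is handed in: The tin rests on the drainer, straight within 0.12 rad, 17 to 60 mm uphill of its middle; the released wedge, within 35 mm of halfway along, presses on it with over 2.5 N. The jar stands upright (0.08 rad) and still on the mat, centres within 30 mm (all of step 2 and contact force between wedge and tin above 2.5 N and x of wedge in the frame of tin between -0.035 and 0.035 m and contact force between the fingers and wedge below 0.1 N and linear speed of each of tin, jar below 0.01 m/s and y of tin in the frame of drainer between 0.017 and 0.06 m and z of tin in the frame of drainer below 0.1 m and angle between the x axis of tin and the x axis of drainer, either way round below 0.12 rad and height (world z) of jar above 0.002 m and angle between jar's own z axis and vertical below 0.08 rad); the robot touches nothing.
It fails at once if the wedge is rammed against the tin with more than 12 N (contact force between wedge and tin above 12 N).
It fails at once if the tin gets away downhill or is lifted off (y of tin in the frame of drainer below 0 m or z of tin in the frame of drainer above 0.11 m).
It fails at once if the robot itself holds or shoves the tin (contact force between the arm and tin above 8 N).
It fails at once if a bystander is pushed about (more than 30 mm) (distance of any of scrubber, tumbler, mug from where it was at the start of the episode above 0.03 m).
It also fails if it takes over 61 s, if anything falls off the work surface, if the arm or the gripper's body presses on something with over 40 N, if the wrist force passes 120 N, or if a joint passes its speed limit or range.

## Robot

A 6-joint arm with a two-finger parallel gripper is mounted at the origin on the work surface. World frame = base frame: x ahead of the robot, y to its left, z up, the work surface at z = 0. Lengths are in m, angles in rad, forces in N, time in s.
With the tool pointing down it reaches from about 0.3 to 1 m from the base axis. Payload 5.1 kg.
Tool frame: the origin (TCP) lies on the centre line of the jaws, within the pads' length; the fingertips stand 11 mm ahead of it and the grasp point (between the pads) lies 8 mm behind it; z points along the fingers, y is the line along which they close (so a half turn about z gives the same grasp; the last joint's range is limited). The gripper opens to 95 mm and grips with 3 to 60 N. Pads are 20 mm wide; open, the fingers measure 119 mm over their backs; the gripper's body (75 mm by 180 mm) begins 59 mm behind the grasp point.
Start: joints at [1.151, 0.124, 1.65, -0, 1.367, -0.083], TCP at [0.215, 0.613, 0.226] pointing down, gripper open.
Joint ranges: [-2.61, 2.61], [-1.02, 2.33], [0.03, 2.71], [-1.35, 4.49], [0.32, 2.68], [-2.91, 2.91]. Speed limits (rad/s): [2.57, 2.57, 3.14, 3.14, 3.14, 3.14].

## Interface

Orientations are given as a unit quaternion [x, y, z, w].
In Python, from bench import manip gives the robot as it stands.
- The arm moves only by the tool servo_tool, never from a script. Its arguments are lists of equal length, an entry for each row: "grip": the finger opening in mm, from 0 to 95.1; "delta_pos": the shift along the tool's x, y, z normalised to -1 to 1, where 1 is 0.03 m, a list of three; "dr": the turn, a rotation vector about the tool's x, y, z normalised to -1 to 1, where 1 is 0.12 rad, a list of three. In form: {"grip": [grip, ...], "delta_pos": [[x, y, z], ...], "dr": [[rx, ry, rz], ...]}. A call has 1 to 20 rows; each row shifts and turns the commanded pose from where the row before left it, along the tool's axes as they then stand; what a row does not reach is not made up. A row lasts 1/10 s, in which the tool goes at most 50 mm and 8.59 degrees, less where a joint would pass 70% of its speed; a pose out of reach is approached as far as the arm can. A call with a number of a shift or a turn outside -1 to 1 is refused whole. A call with a gripper value outside its range is refused whole. The fingers move at their own pace and stop on an object; the grip force is fixed at half the most. Time passes only in rows, so rows that do not move let the fingers close. It gives the time, the measured TCP pose, the force, the opening and the grip force at its end, in the units of the state.
- manip.get_obs(): the state, without advancing time (a new reading comes with each control period).
- manip.grab_frame(name): name is "scene" or "top" or "wrist"; returns a dict with "frame" (420x560x3 uint8, red, green, blue), "vfov" (degrees; the focal length in pixels is half the picture's height over the tangent of half this angle, whatever the lens; pixels are square), "cx", "cy" (the principal point, pixels), "position" and "rotation" of the camera in the world; the wrist camera has in their place "hand_eye" (4x4, takes a point from camera to tool coordinates, whose origin is the TCP and whose axes are the flange's). Camera axes: x right, y down, z forward; pixel columns grow to the right and rows downward; lengths in m; the calibration is good to about 2 mm. A picture is of the moment at which its call begins: read the wrist's pose just before it. There is no depth.
- manip.sign_off(): hands the job in; it is judged then, once.
The state is a dict: "clock": time; "joints": joint angles; "dq": joint speeds; "joint_torque": joint torques, N m; "tcp_pos": TCP position; "ee_rot": TCP orientation; "ft_force": force on the tool from outside, world axes, zero at the start; "moment": the same for the moment, N m; "gripper_width": finger opening in m; "grip_force": force on a finger pad.
Only numpy, scipy, OpenCV 4.12 (cv2) and the standard library are available. Lean on these libraries where they do the work, as an engineer would, in place of code of your own. Each camera call takes 0.05 s, during which the arm holds its last target. There are 200 camera calls.

## Working session

There is one attempt and no reset: what is moved stays moved. The work goes in short steps, Python scripts to look and compute and a tool call to move; the robot and the scene stay as the last step left them, time stands still between calls to the robot, and variables do not carry over. Pictures are saved under pics/ and viewed, at most 11 in all, crops included, and the job is handed in when it is done.

Besides the shell and the picture viewer there is one more tool, called after "Emit:" in YAML: its name, and indented under it one key for each argument. servo_tool: Moves the arm, as the interface text tells. Scaled input: -1 to 1 covers 0.03 m each way for a shift and 0.12 rad each way for a turn. Its arguments: {"type":"object","properties":{"grip":{"type":"array","items":{"type":"number"}},"delta_pos":{"type":"array","items":{"type":"array","items":{"type":"number"}}},"dr":{"type":"array","items":{"type":"array","items":{"type":"number"}}}},"required":["grip","delta_pos","dr"]}

```bash
mkdir -p pics; ls
cat > h.py <<'E'
import numpy as np, cv2
from scipy.spatial.transform import Rotation as R
from bench import manip
def cam(name):
    o=manip.get_obs(); f=manip.grab_frame(name); im=f["frame"]
    F=im.shape[0]/2/np.tan(np.radians(f["vfov"])/2)
    if "hand_eye" in f:
        T=np.eye(4);T[:3,:3]=R.from_quat(o["ee_rot"]).as_matrix();T[:3,3]=o["tcp_pos"];T=T@np.array(f["hand_eye"])
        p,r=T[:3,3],T[:3,:3]
    else:
        p=np.array(f["position"]);r=np.array(f["rotation"])
        if r.shape!=(3,3): r=R.from_quat(r).as_matrix()
    return dict(im=im,F=F,c=(f["cx"],f["cy"]),p=p,r=r)
def ray(c,u,v):
    d=c["r"]@np.array([(u-c["c"][0])/c["F"],(v-c["c"][1])/c["F"],1]);return d/np.linalg.norm(d)
def onz(c,u,v,z):
    d=ray(c,u,v);return c["p"]+d*(z-c["p"][2])/d[2]
def onplane(c,u,v,p0,n):
    d=ray(c,u,v);return c["p"]+d*np.dot(p0-c["p"],n)/np.dot(d,n)
def proj(c,P):
    q=c["r"].T@(np.array(P)-c["p"]);return q[:2]/q[2]*c["F"]+np.array(c["c"])
def save(c,n): cv2.imwrite("pics/"+n,cv2.cvtColor(c["im"],cv2.COLOR_RGB2BGR))
E
python3 - <<'E'
from h import *
for n in("scene","top","wrist"):
    c=cam(n);save(c,n+"0.png");print(n,c["p"],c["r"].round(3).tolist(),c["F"],c["c"])
print(manip.get_obs())
a=cv2.imread("pics/scene0.png");b=cv2.imread("pics/top0.png")
E
```

```text
pics
scene [ 1.54205892 -0.07628055  1.00840417] [[0.032, 0.65, -0.76], [0.999, -0.022, 0.023], [-0.002, -0.76, -0.65]] 520.890901830172 (284.4660424153296, 214.16246267618467)
top [ 0.25270159 -0.06077076  1.02423947] [[-0.013, -0.973, 0.229], [-1.0, 0.013, -0.001], [-0.002, -0.229, -0.973]] 379.5545069391383 (274.42023527152173, 207.5427268501473)
wrist [0.14820985 0.63586503 0.38399107] [[0.33, 0.915, 0.233], [0.944, -0.319, -0.085], [-0.003, 0.248, -0.969]] 304.562848960276 (274.9081544356327, 208.48725708004122)
{'clock': 0.15, 'joints': array([ 1.15139262e+00,  1.24371116e-01,  1.65135519e+00, -4.74560392e-05,
        1.36747389e+00, -8.25926245e-02]), 'dq': array([ 0.00079065, -0.00087774, -0.00320562,  0.00058688,  0.00051203,
       -0.00043469]), 'joint_torque': array([ 6.54824780e-04, -4.18190861e+01, -3.60471940e+01,  7.75933242e-02,
        4.68269410e-02, -1.00706568e-04]), 'tcp_pos': array([0.21465279, 0.61303148, 0.22466219]), 'ee_rot': array([ 1.67605865e-01,  9.85853756e-01, -7.84358438e-04, -1.77126746e-04]), 'ft_force': array([-1.3161255 , -0.10137378,  0.28101735]), 'moment': array([ 0.04300791,  0.03348425, -0.06476868]), 'grip_force': 0.0, 'gripper_width': 0.09505762873512956}
```

View pics/top0.png

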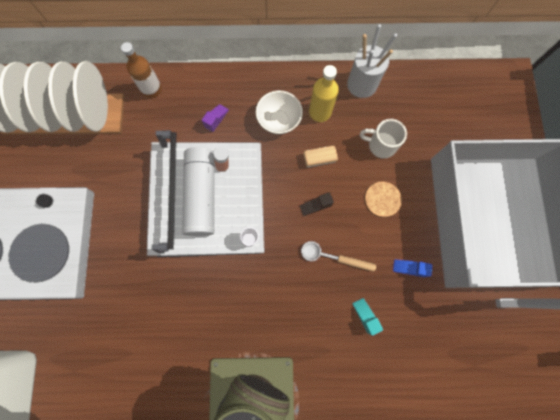

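View pics/scene0.png

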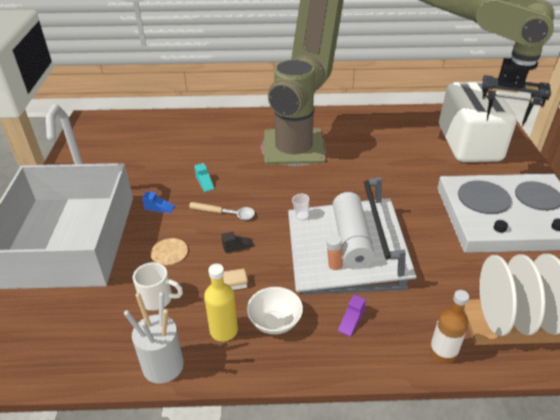

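The top view shows the drainer (150–263, 142–253) with its high edge at left (+y world). The tin is at (199,192), the jar at (221,160), the tumbler at (249,238) and the mat at (384,199). Wedge-shaped candidates are black (318,204), blue (412,268), purple (214,118) and turquoise (368,317). The black one fits the description. Next I confirm it in a crop and measure.

```bash
cat > m1.py <<'E'
from h import *
t=cam("top");s=cam("scene")
def blob(c,mask,box,n=""):
    x0,y0,x1,y1=box;m=np.zeros(mask.shape,np.uint8);m[y0:y1,x0:x1]=mask[y0:y1,x0:x1]
    cs,_=cv2.findContours(m,cv2.RETR_EXTERNAL,cv2.CHAIN_APPROX_NONE);k=max(cs,key=cv2.contourArea);return k
ht=cv2.cvtColor(t["im"],cv2.COLOR_RGB2HSV);g=cv2.cvtColor(t["im"],cv2.COLOR_RGB2GRAY)
# mat
m=((ht[...,0]>8)&(ht[...,0]<22)&(ht[...,2]>140)).astype(np.uint8)
k=blob(t,m,(355,170,415,230));(cx,cy),ax,_=cv2.fitEllipse(k);print("mat",cx,cy,ax,onz(t,cx,cy,.006))
# wedge
k=blob(t,(ht[...,2]<50).astype(np.uint8),(295,185,340,222));r=cv2.minAreaRect(k);b=cv2.boxPoints(r)
print("wedge",r,[onz(t,*p,.02).round(4).tolist() for p in b])
# drainer corners
w=((ht[...,1]<40)&(ht[...,2]>120)).astype(np.uint8)
k=blob(t,cv2.morphologyEx(w,cv2.MORPH_CLOSE,np.ones((15,15))),(140,130,275,262));b=cv2.boxPoints(cv2.minAreaRect(k));print("dr",b.round(1).tolist())
for p in b:print(onz(t,*p,.018 if p[0]>200 else .05).round(4))
big=cv2.resize(t["im"][130:265,140:345],None,fx=3.9,fy=3.9,interpolation=cv2.INTER_CUBIC)
cv2.imwrite("pics/topcrop.png",big[...,::-1])
E
python3 m1.py
```

```text
mat 382.9490051269531 198.50685119628906 (34.52132797241211, 37.18366622924805) [ 0.51406454 -0.36272647  0.006     ]Traceback (most recent call last):
  File "m1.py", line 11, in <module>
    k=blob(t,(ht[...,2]<50).astype(np.uint8),(295,185,340,222));r=cv2.minAreaRect(k);b=cv2.boxPoints(r)
  File "m1.py", line 5, in blob
    cs,_=cv2.findContours(m,cv2.RETR_EXTERNAL,cv2.CHAIN_APPROX_NONE);k=max(cs,key=cv2.contourArea);return k
                                                                       ~~~^^^^^^^^^^^^^^^^^^^^^^^^
ValueError: max() iterable argument is empty
```

```bash
python3 - <<'E'
from h import *
im=cv2.imread("pics/top0.png");h=cv2.cvtColor(im,cv2.COLOR_BGR2HSV)
print(h[200,326],h[208,306],h[203,318],h[190,310],h[220,330],h[215,300])
E
sed -i 's/(ht\[...,2\]<50)/(ht[...,1]<TH)/; s/^t=cam/TH=95\nt=cam/' m1.py; python3 m1.py
```

```text
[13 56 73] [ 9 50 66] [ 6 65 55] [ 10 132 126] [ 10 136 120] [  9 124 117]
mat 382.94891357421875 198.5277862548828 (34.56880187988281, 37.12917709350586) [ 0.51400469 -0.36272155  0.006     ]
wedge ((316.1896057128906, 203.72412109375), (12.62728214263916, 32.49668502807617), 68.19859313964844) [[0.4983, -0.1282, 0.02], [0.5313, -0.2119, 0.02], [0.498, -0.2232, 0.02], [0.4655, -0.14, 0.02]]
dr [[147.0, 142.0], [264.0, 142.0], [264.0, 255.0], [147.0, 255.0]]
[0.6716 0.2863 0.05  ]
[ 0.681  -0.0346  0.018 ]
[ 0.3608 -0.0326  0.018 ]
[0.3612 0.2664 0.05  ]
```

View pics/topcrop.png

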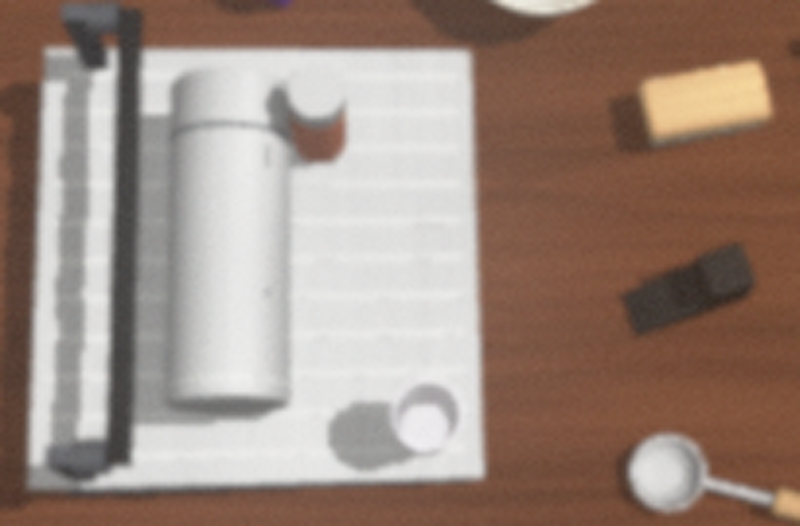

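Run:
```python
from h import *
t=cam("top")
px=lambda x,y:(140+x/3.9,130+y/3.9)
A=onz(t,*px(45,48),.0497);B=onz(t,*px(472,48),.0183);C=onz(t,*px(485,478),.0183);D=onz(t,*px(28,490),.0497)
print(A,B,C,D,"c",(A+B+C+D)/4)
for p,q in((D,A),(C,B),(B,A),(C,D)):
    d=q-p;print(np.linalg.norm(d),np.degrees(np.arctan2(d[1],d[0])))
for n,(x,y) in dict(tinhi=(228,85),tinlo=(230,400),tinmid=(229,238)).items(): print(n,onz(t,*px(x,y),.078))
print("jarlid",onz(t,*px(316,95),.034-.007+.095))
print("tumb top",onz(t,*px(425,415),.085))
print("scrub",onz(t,*px(705,97),.03))
print("blocktop",[onz(t,*px(*p),.048) for p in((695,262),(740,245),(752,278),(707,293))])
print("toe",[onz(t,*px(*p),.003) for p in((625,295),(637,335))])
print("mugs",onz(t,388,132,.085))
```

```text
[0.67070122 0.27389944 0.0497    ] [ 0.68001422 -0.02618093  0.0183    ] [ 0.36721214 -0.03361429  0.0183    ] [0.35959043 0.26590959 0.0497    ] c [0.5193795  0.12000345 0.034     ]
0.31121337381482617 1.471129425624597
0.3128903911264546 1.3613099346718147
0.3018624165572773 91.77760465112706
0.3012616927990648 91.45763889249663
tinhi [0.62991785 0.13792006 0.078     ]
tinlo [0.41295168 0.12940547 0.078     ]
tinmid [0.52179139 0.1336578  0.078     ]
jarlid [0.60472289 0.07143654 0.122     ]
tumb top [0.40043507 0.0027503  0.085     ]
scrub [ 0.63541309 -0.19256896  0.03      ]
blocktop [array([ 0.50917147, -0.1785294 ,  0.048     ]), array([ 0.52077967, -0.20974765,  0.048     ]), array([ 0.49742197, -0.21683578,  0.048     ]), array([ 0.48733144, -0.18582013,  0.048     ])]
toe [array([ 0.49744444, -0.13336627,  0.003     ]), array([ 0.46833911, -0.1410083 ,  0.003     ])]
mugs [ 0.67657135 -0.36703515  0.085     ]
```

The crop shows the black wedge with its block at (725,270) and its toe at (630,315), pointing towards the drainer. It is the only black one, so it is the one meant. Drainer size and corners check out (311 × 301 mm, yaw 1.5°).

Emit:
servo_tool:
  grip: [95, 95, 95, 95, 95, 95, 95, 95, 95, 95, 95, 95, 95, 95, 95, 95, 95, 95, 95, 95]
  delta_pos:
    - [0, 0, 0]
    - [0, 0, 0]
    - [0, 0, 0]
    - [0, 0, 0]
    - [0, 0, 0]
    - [0, 0, 0]
    - [0, 0, 0]
    - [0, 0, 0]
    - [-1, 0, 0]
    - [-1, 0, 0]
    - [-1, 0, 0]
    - [-1, 0, 0]
    - [-1, 0, 0]
    - [-1, 0, 0]
    - [-1, 0, 0]
    - [-1, 0, 0]
    - [-1, 0, 0]
    - [-1, 0, 0]
    - [-1, 0, 0]
    - [-1, 0, 0]
  dr:
    - [0, 0, 0.94]
    - [0, 0, 0.94]
    - [0, 0, 0.94]
    - [0, 0, 0.94]
    - [0, 0, 0.94]
    - [0, 0, 0.94]
    - [0, 0, 0.94]
    - [0, 0, 0.94]
    - [0, 0, 0]
    - [0, 0, 0]
    - [0, 0, 0]
    - [0, 0, 0]
    - [0, 0, 0]
    - [0, 0, 0]
    - [0, 0, 0]
    - [0, 0, 0]
    - [0, 0, 0]
    - [0, 0, 0]
    - [0, 0, 0]
    - [0, 0, 0]

```text
clock: 2.4
tcp_pos: [0.3322, 0.272, 0.2259]
ee_rot: [0.581, 0.814, 0.0, 0.0]
ft_force: [0.3, -0.3, -0.8]
gripper_width: 0.0947
grip_force: 0.0
```

Emit:
servo_tool:
  grip: [95, 95, 95, 95, 95, 95, 95, 95, 95, 95, 95, 95, 95, 95, 95, 95, 95, 95, 95]
  delta_pos:
    - [-1, 0, 0]
    - [-1, 0, 0]
    - [-1, 0, 0]
    - [-1, 0, 0]
    - [-1, 0, 0]
    - [-1, 0, 0]
    - [-1, 0, 0]
    - [-1, 0, 0]
    - [-1, 0, 0]
    - [-1, 0, 0]
    - [-1, 0, 0]
    - [-1, 0, 0]
    - [-1, 0, 0]
    - [-1, 0, 0]
    - [-1, 0, 0]
    - [-1, 0, 0.3]
    - [-0.7, 0.3, 0.5]
    - [0, 0, 0.5]
    - [0, 0, 0]
  dr:
    - [0, 0, 0]
    - [0, 0, 0]
    - [0, 0, 0]
    - [0, 0, 0]
    - [0, 0, 0]
    - [0, 0, 0]
    - [0, 0, 0]
    - [0, 0, 0]
    - [0, 0, 0]
    - [0, 0, 0]
    - [0, 0, 0]
    - [0, 0, 0]
    - [0, 0, 0]
    - [0, 0, 0]
    - [0, 0, 0]
    - [0, 0, 0]
    - [0, 0, 0]
    - [0, 0, 0]
    - [0, 0, 0]

```text
clock: 4.3
tcp_pos: [0.5019, -0.1968, 0.1835]
ee_rot: [0.581, 0.814, -0.0, -0.003]
ft_force: [-0.5, 0.6, -0.5]
gripper_width: 0.0949
grip_force: 0.0
```

Run:
```python
from h import *
c=cam("wrist");save(c,"w1.png");o=manip.get_obs();print(o["clock"],o["tcp_pos"],R.from_quat(o["ee_rot"]).as_matrix().round(3).tolist(),o["joints"].round(2),o["ft_force"])
h=cv2.cvtColor(c["im"],cv2.COLOR_RGB2HSV)
P=np.array([.504,-.198,.024]);print(proj(c,P),proj(c,[.483,-.137,.003]))
```

```text
4.35 [ 0.50239393 -0.19672347  0.18495435] [[-0.326, 0.945, -0.003], [0.945, 0.326, 0.002], [0.003, -0.003, -1.0]] [-0.47 -0.09  1.94  0.    1.3  -0.8 ] [ 0.3037545  -0.36692794  0.87913621]
[278.10878742 199.42004013] [278.15510277 137.33739256]
```

View pics/w1.png

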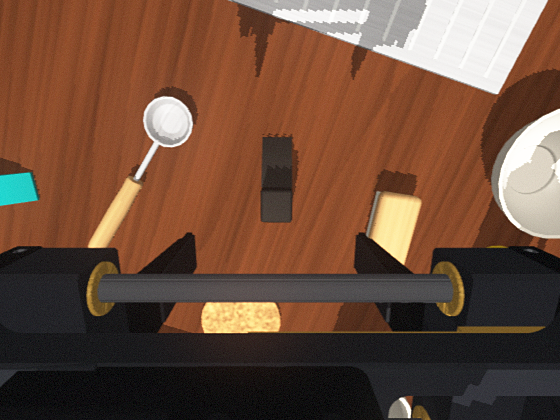

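Wrist view: the wedge is at columns 262–292, with its block top at rows 189–222 and its toe at row 136. It is aligned with the tool.

Run:
```python
from h import *
c=cam("wrist");o=manip.get_obs()
M=R.from_quat(o["ee_rot"]).as_matrix()
h=cv2.cvtColor(c["im"],cv2.COLOR_RGB2HSV)
m=((h[...,2]<85)).astype(np.uint8);s=m[125:235,250:305]
for r in (140,150,165,180,200,212): 
    x=np.where(m[r,240:315])[0]+240;print(r,x.min(),x.max())
for q in (270,277,285):
    g=c["im"][125:235,q].mean(1);print(q,g.astype(int).tolist())
f=lambda u,v,z:(M.T@(onz(c,u,v,z)-o["tcp_pos"])).round(4)
print("toe",f(262.5,136,.003),f(292,136,.003))
print("blk",[f(u,v,.048) for u,v in((262,190),(292,190),(262,222),(292,222))])
```

```text
140 262 290
150 262 290
165 262 291
180 261 291
200 260 290
212 260 290
270 [81, 87, 82, 84, 80, 87, 83, 80, 71, 76, 83, 55, 43, 50, 48, 46, 48, 52, 45, 43, 51, 47, 54, 51, 54, 51, 51, 51, 49, 50, 53, 53, 54, 53, 55, 52, 59, 48, 56, 60, 57, 35, 36, 37, 43, 34, 41, 43, 42, 37, 42, 41, 40, 45, 40, 41, 39, 35, 38, 41, 44, 35, 29, 31, 33, 40, 51, 64, 66, 60, 67, 64, 64, 63, 63, 65, 66, 60, 62, 64, 66, 67, 61, 61, 65, 68, 68, 70, 69, 63, 65, 66, 71, 62, 73, 57, 66, 97, 91, 98, 88, 97, 97, 91, 91, 90, 91, 89, 90, 89]
277 [89, 83, 86, 86, 85, 72, 85, 82, 68, 76, 91, 52, 44, 42, 42, 44, 45, 51, 54, 41, 48, 50, 48, 44, 48, 47, 48, 51, 52, 46, 51, 56, 48, 59, 53, 56, 51, 53, 54, 55, 52, 37, 35, 40, 38, 38, 36, 43, 37, 36, 39, 36, 43, 45, 34, 43, 46, 39, 40, 47, 45, 40, 29, 28, 29, 35, 53, 60, 62, 62, 57, 60, 59, 60, 58, 64, 64, 62, 60, 60, 66, 65, 60, 64, 61, 63, 60, 64, 63, 66, 64, 63, 69, 68, 64, 62, 68, 84, 91, 85, 84, 89, 93, 87, 93, 95, 97, 99, 102, 96]
285 [90, 88, 83, 82, 90, 81, 92, 84, 84, 72, 89, 75, 47, 45, 45, 52, 49, 50, 55, 51, 51, 48, 49, 56, 52, 50, 51, 53, 48, 52, 47, 50, 51, 53, 54, 55, 59, 55, 56, 52, 58, 46, 40, 39, 37, 42, 38, 42, 32, 45, 32, 40, 44, 44, 41, 41, 36, 44, 40, 40, 32, 46, 27, 32, 33, 39, 48, 56, 59, 64, 54, 62, 62, 63, 59, 60, 64, 65, 58, 59, 61, 65, 67, 64, 60, 61, 65, 63, 58, 57, 69, 64, 68, 66, 63, 57, 56, 90, 89, 87, 92, 88, 94, 94, 97, 91, 96, 96, 92, 90]
toe [ 0.0639 -0.0155  0.1833] [0.0639 0.0167 0.1832]
blk [array([ 0.0126, -0.0147,  0.1382]), array([0.0126, 0.015 , 0.1382]), array([-0.0204, -0.015 ,  0.1382]), array([-0.0204,  0.0155,  0.1381])]
```

Emit:
servo_tool:
  grip: [60, 60, 60, 60, 60, 60, 60, 60, 0, 0, 0, 0, 0, 0, 0]
  delta_pos:
    - [-0.13, 0, 1]
    - [0, 0, 1]
    - [0, 0, 1]
    - [0, 0, 1]
    - [0, 0, 0.8]
    - [0, 0, 0.26]
    - [0, 0, 0]
    - [0, 0, 0]
    - [0, 0, 0]
    - [0, 0, 0]
    - [0, 0, 0]
    - [0, 0, 0]
    - [0, 0, 0]
    - [0, 0, 0]
    - [0, 0, 0]
  dr:
    - [0, 0, 0]
    - [0, 0, 0]
    - [0, 0, 0]
    - [0, 0, 0]
    - [0, 0, 0]
    - [0, 0, 0]
    - [0, 0, 0]
    - [0, 0, 0]
    - [0, 0, 0]
    - [0, 0, 0]
    - [0, 0, 0]
    - [0, 0, 0]
    - [0, 0, 0]
    - [0, 0, 0]
    - [0, 0, 0]

```text
clock: 5.9
tcp_pos: [0.5051, -0.2016, 0.0353]
ee_rot: [0.581, 0.814, -0.0, 0.0]
ft_force: [-0.1, -0.1, 3.4]
gripper_width: 0.0315
grip_force: 30.0
```

Emit:
servo_tool:
  grip: [0, 0, 0, 0, 0, 0, 0, 0, 0, 0, 0, 0, 0, 0, 0, 0, 0, 0, 0]
  delta_pos:
    - [0, 0, -0.6]
    - [0, 0, -1]
    - [0, 0, -1]
    - [0, 0, -1]
    - [0, 0, -0.24]
    - [0, 0, 0]
    - [0, 0, 0]
    - [0, 0, 0]
    - [0.9, 0.02, 0]
    - [0.9, 0.02, 0]
    - [0.9, 0.02, 0]
    - [0.9, 0.02, 0]
    - [0.9, 0.02, 0]
    - [0.9, 0.02, 0]
    - [0.9, 0.02, 0]
    - [0.9, 0.02, 0]
    - [0.05, 0, 0]
    - [0, 0, 0]
    - [0, 0, 0]
  dr:
    - [0, 0, 0]
    - [0, 0, 0]
    - [0, 0, 0]
    - [0, 0, 0]
    - [0, 0, 0]
    - [0, 0, 0.85]
    - [0, 0, 0.85]
    - [0, 0, 0.85]
    - [0, 0, 0]
    - [0, 0, 0]
    - [0, 0, 0]
    - [0, 0, 0]
    - [0, 0, 0]
    - [0, 0, 0]
    - [0, 0, 0]
    - [0, 0, 0]
    - [0, 0.87, 0]
    - [0, 0, 0]
    - [0, 0, 0]

```text
clock: 7.8
tcp_pos: [0.5035, 0.0155, 0.1487]
ee_rot: [0.698, 0.715, 0.035, -0.038]
ft_force: [-0.7, -0.2, -0.4]
gripper_width: 0.032
grip_force: 30.0
```

Run:
```python
from h import *
o=manip.get_obs();print(o["clock"],o["tcp_pos"],R.from_quat(o["ee_rot"]).as_matrix().round(3).tolist(),o["gripper_width"],o["ft_force"],o["joints"].round(2))
c=cam("wrist");save(c,"w2.png")
o2=manip.get_obs();print(o2["tcp_pos"])
```

```text
7.8 [0.50346932 0.01554968 0.1486747 ] [[-0.024, 1.0, -0.005], [0.994, 0.024, 0.103], [0.103, -0.002, -0.995]] 0.03201948024763523 [-0.67098754 -0.1822558  -0.37628821] [-0.13 -0.14  2.05  0.11  1.25 -0.19]
[0.50363907 0.01560823 0.14899292]
```

View pics/w2.png

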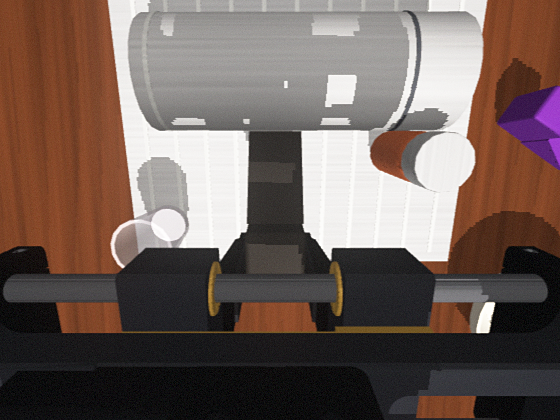

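Wrist view: the wedge is held straight (cols 247–303, centre 275), the tin spans cols 130–482, and the jar lid is at (443,161), clear of the hand. The wedge sits about 19 mm to the -x side of the tin's middle. Lowering it onto the board.

Emit:
servo_tool:
  grip: [0, 0, 0, 0, 0, 0, 0]
  delta_pos:
    - [0, 0, 0.9]
    - [0, 0, 0.9]
    - [0, 0, 0.7]
    - [0, 0, 0.25]
    - [0, 0, 0.1]
    - [0, 0, 0]
    - [0, 0, 0]
  dr:
    - [0, 0, 0]
    - [0, 0, 0]
    - [0, 0, 0]
    - [0, 0, 0]
    - [0, 0, 0]
    - [0, 0, 0]
    - [0, 0, 0]

```text
clock: 8.55
tcp_pos: [0.5049, 0.0248, 0.0663]
ee_rot: [0.697, 0.715, 0.037, -0.036]
ft_force: [-0.0, 0.7, -0.2]
gripper_width: 0.0319
grip_force: 30.0
```

```bash
cat > tin.py <<'E'
from h import *
def st(k=1):
    o=manip.get_obs();D=np.array([.5194,.12,.034]);ex=np.array([.99966,.0262,0]);n=np.array([.0027,-.1045,.9945]);ey=np.cross(n,ex)
    P=o["tcp_pos"]-D;print(o["clock"],"board xyz mm",[round(1000*float(P@a),1) for a in(ex,ey,n)],"F along",[round(float(o["ft_force"]@a),2) for a in(ex,ey,n)],o["gripper_width"].round(4))
E
python3 -c "
from tin import *
st()
c=cam('wrist');st();c=cam('wrist');st()"
```

```text
Traceback (most recent call last):
  File "tin.py", line 4, in st
    P=o["tcp_pos"]-D;print(o["clock"],"board xyz mm",[round(1000*float(P@a),1) for a in(ex,ey,n)],"F along",[round(float(o["ft_force"]@a),2) for a in(ex,ey,n)],o["gripper_width"].round(4))
                                                                                                                                                                ^^^^^^^^^^^^^^^^^^^^^^^^
AttributeError: 'float' object has no attribute 'round'
```

Emit:
servo_tool:
  grip: [0, 0, 0, 0, 0]
  delta_pos:
    - [0, 0, 0.1]
    - [0, 0, 0.07]
    - [0, 0, 0.03]
    - [0, 0, 0]
    - [0, 0, 0]
  dr:
    - [0, 0, 0]
    - [0, 0, 0]
    - [0, 0, 0]
    - [0, 0, 0]
    - [0, 0, 0]

```text
clock: 9.05
tcp_pos: [0.5041, 0.0256, 0.0595]
ee_rot: [0.697, 0.715, 0.037, -0.037]
ft_force: [-1.1, -0.3, 3.7]
gripper_width: 0.0317
grip_force: 30.0
```

Emit:
servo_tool:
  grip: [0, 0, 0]
  delta_pos:
    - [0, 0, 0.03]
    - [0, 0, 0]
    - [0, 0, 0]
  dr:
    - [0, 0, 0]
    - [0, 0, 0]
    - [0, 0, 0]

```text
clock: 9.35
tcp_pos: [0.5042, 0.0256, 0.0595]
ee_rot: [0.697, 0.715, 0.036, -0.037]
ft_force: [-3.9, -2.6, 8.9]
gripper_width: 0.0318
grip_force: 30.0
```

Emit:
servo_tool:
  grip: [0, 0, 0]
  delta_pos:
    - [0, 0, 0.02]
    - [0, 0, 0]
    - [0, 0, 0]
  dr:
    - [0, 0, 0]
    - [0, 0, 0]
    - [0, 0, 0]

```text
clock: 9.65
tcp_pos: [0.5042, 0.0256, 0.0595]
ee_rot: [0.697, 0.715, 0.036, -0.037]
ft_force: [-5.5, -1.9, 12.7]
gripper_width: 0.0321
grip_force: 30.0
```

```bash
sed -i 's/o\["gripper_width"\].round(4)/o["gripper_width"]/' tin.py
python3 -c "
from tin import *
st()
c=cam('wrist');st();c=cam('wrist');st()"
```

```text
9.65 board xyz mm [-17.7, -90.8, 35.2] F along [-5.56, -0.47, 12.8] 0.03207273560870145
9.7 board xyz mm [-17.7, -90.8, 35.2] F along [-5.79, -1.69, 12.83] 0.03202377101830216
9.75 board xyz mm [-17.7, -90.8, 35.2] F along [-6.58, 0.42, 12.82] 0.03176975406158662
```

Emit:
servo_tool:
  grip: [0, 0, 0]
  delta_pos:
    - [0, 0, -0.06]
    - [0, 0, 0]
    - [0, 0, 0]
  dr:
    - [0, 0, 0]
    - [0, 0, 0]
    - [0, 0, 0]

```text
clock: 10.05
tcp_pos: [0.5042, 0.0256, 0.0595]
ee_rot: [0.697, 0.715, 0.037, -0.037]
ft_force: [0.2, -1.1, 2.9]
gripper_width: 0.0317
grip_force: 30.0
```

Emit:
servo_tool:
  grip: [0, 0, 0, 0, 0, 0, 0, 0, 0, 0]
  delta_pos:
    - [0.1, 0, 0]
    - [0.1, 0, 0]
    - [0.1, 0, 0]
    - [0.1, 0, 0]
    - [0.1, 0, 0]
    - [0.1, 0, 0]
    - [0.1, 0, 0]
    - [0, 0, 0]
    - [0, 0, 0]
    - [0, 0, 0]
  dr:
    - [0, 0, 0]
    - [0, 0, 0]
    - [0, 0, 0]
    - [0, 0, 0]
    - [0, 0, 0]
    - [0, 0, 0]
    - [0, 0, 0]
    - [0, 0, 0]
    - [0, 0, 0]
    - [0, 0, 0]

```text
clock: 11.05
tcp_pos: [0.5035, 0.047, 0.0618]
ee_rot: [0.697, 0.715, 0.037, -0.038]
ft_force: [-0.2, 0.6, 4.6]
gripper_width: 0.0318
grip_force: 30.0
```

```bash
python3 -c "
from tin import *
st()"
```

```text
11.05 board xyz mm [-17.8, -69.3, 35.2] F along [-0.22, 1.06, 4.53] 0.03180775726872619
```

Emit:
servo_tool:
  grip: [0, 0, 0, 0, 0, 0, 0, 0]
  delta_pos:
    - [0.05, 0, -0.01]
    - [0.05, 0, 0]
    - [0.05, 0, 0]
    - [0.05, 0, 0]
    - [0.05, 0, 0]
    - [0.05, 0, 0]
    - [0, 0, 0]
    - [0, 0, 0]
  dr:
    - [0, 0, 0]
    - [0, 0, 0]
    - [0, 0, 0]
    - [0, 0, 0]
    - [0, 0, 0]
    - [0, 0, 0]
    - [0, 0, 0]
    - [0, 0, 0]

```text
clock: 11.85
tcp_pos: [0.5031, 0.0549, 0.0626]
ee_rot: [0.697, 0.715, 0.036, -0.037]
ft_force: [0.6, -5.5, 2.7]
gripper_width: 0.0318
grip_force: 30.0
```

```bash
python3 -c "
from tin import *
st()"
```

```text
11.85 board xyz mm [-18.0, -61.3, 35.2] F along [0.47, -5.24, 3.3] 0.03175442206158236
```

Emit:
servo_tool:
  grip: [0, 0, 0, 0, 0, 0]
  delta_pos:
    - [0.03, 0, 0]
    - [0.03, 0, 0]
    - [0.03, 0, 0]
    - [0.03, 0, 0]
    - [0.03, 0, 0]
    - [0, 0, 0]
  dr:
    - [0, 0, 0]
    - [0, 0, 0]
    - [0, 0, 0]
    - [0, 0, 0]
    - [0, 0, 0]
    - [0, 0, 0]

```text
clock: 12.45
tcp_pos: [0.5029, 0.0594, 0.0631]
ee_rot: [0.697, 0.715, 0.036, -0.037]
ft_force: [0.4, -5.5, 3.2]
gripper_width: 0.0315
grip_force: 30.0
```

```bash
python3 -c "
from tin import *
st()"
```

```text
12.45 board xyz mm [-18.1, -56.7, 35.2] F along [0.3, -5.14, 3.77] 0.031462315462764436
```

Run:
```python
from h import *
c=cam("top");g=cv2.cvtColor(c["im"],cv2.COLOR_RGB2GRAY).astype(float)
im0=cv2.imread("pics/top0.png",0).astype(float)
D=np.array([.5194,.12,.034]);ex=np.array([.99966,.0262,0]);n=np.array([.0027,-.1045,.9945]);ey=np.cross(n,ex)
f=lambda u,v,h:(onplane(c,u,v,D+n*h,n)-D)@np.array([ex,ey]).T*1000
for v in (170,185,205,220):
    print(v,g[v,160:222].astype(int).tolist())
    r=g[v,164:182];w=np.clip(150-r,0,None);u=(w*np.arange(164,182)).sum()/w.sum();print("rail",u,f(u,v,.074))
```

```text
170 [151, 161, 187, 220, 229, 231, 231, 226, 201, 138, 80, 64, 67, 70, 76, 109, 138, 149, 145, 135, 136, 148, 162, 174, 183, 188, 179, 153, 128, 121, 112, 101, 106, 116, 121, 121, 114, 97, 88, 87, 81, 80, 88, 101, 106, 105, 105, 103, 107, 105, 107, 105, 106, 104, 107, 106, 109, 109, 111, 109, 110, 109]
rail 172.82222222222222 [49.33728521 79.82241531]
185 [154, 162, 193, 222, 230, 232, 230, 221, 183, 122, 74, 61, 64, 63, 81, 114, 141, 148, 142, 137, 139, 147, 147, 133, 127, 122, 118, 104, 103, 116, 122, 124, 118, 109, 110, 110, 113, 115, 113, 117, 117, 117, 120, 121, 121, 117, 116, 114, 113, 107, 99, 98, 94, 95, 96, 95, 89, 88, 89, 89, 90, 92]
rail 172.59574468085106 [ 9.94822342 79.50732782]
205 [155, 158, 157, 156, 159, 157, 154, 132, 102, 68, 56, 52, 53, 64, 101, 140, 154, 150, 134, 123, 119, 124, 126, 118, 100, 102, 119, 129, 125, 113, 91, 70, 75, 81, 90, 90, 95, 100, 96, 101, 105, 106, 105, 106, 106, 110, 111, 109, 114, 115, 115, 112, 114, 114, 114, 116, 117, 114, 118, 118, 115, 117]
rail 172.24486803519062 [-41.43177743  79.21410167]
220 [152, 154, 154, 155, 157, 152, 147, 126, 86, 58, 52, 48, 48, 66, 102, 138, 148, 143, 130, 118, 103, 86, 76, 82, 86, 90, 91, 95, 100, 104, 105, 105, 106, 106, 111, 108, 110, 110, 113, 111, 111, 108, 112, 116, 114, 112, 114, 115, 111, 114, 111, 114, 112, 116, 117, 114, 112, 117, 115, 119, 118, 117]
rail 172.73283395755305 [-79.17135811  77.20605248]
```

Emit:
servo_tool:
  grip: [0, 0, 0, 0, 0, 0, 0, 0, 0, 0]
  delta_pos:
    - [0.04, 0, 0]
    - [0.05, 0, 0]
    - [0.05, 0, 0]
    - [0.05, 0, 0]
    - [0.05, 0, 0]
    - [0.05, 0, 0]
    - [0.05, 0, 0]
    - [0.04, 0, 0]
    - [0.03, 0, 0]
    - [0, 0, 0]
  dr:
    - [0, 0, 0]
    - [0, 0, 0]
    - [0, 0, 0]
    - [0, 0, 0]
    - [0, 0, 0]
    - [0, 0, 0]
    - [0, 0, 0]
    - [0, 0, 0]
    - [0, 0, 0]
    - [0, 0, 0]

```text
clock: 13.5
tcp_pos: [0.5026, 0.0717, 0.0644]
ee_rot: [0.697, 0.715, 0.036, -0.037]
ft_force: [0.1, -4.1, 3.8]
gripper_width: 0.0313
grip_force: 30.0
```

```bash
python3 -c "
from tin import *
st();c=cam('wrist');save(c,'w3.png');st()"
```

```text
13.5 board xyz mm [-18.1, -44.5, 35.2] F along [0.0, -3.7, 4.24] 0.03126815253517203
13.55 board xyz mm [-18.1, -44.4, 35.2] F along [0.79, -4.98, 3.65] 0.03189942056538092
```

View pics/w3.png

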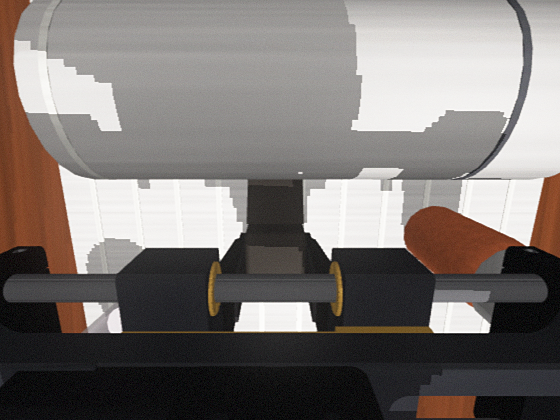

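Wrist view: the tin is straight (lower edge at row 180) and the wedge toe is under it at col 275. The jar stays upright where it was, around (450,250). I keep pushing, with smaller steps.

Emit:
servo_tool:
  grip: [0, 0, 0, 0, 0, 0]
  delta_pos:
    - [0.04, 0, 0]
    - [0.04, 0, 0]
    - [0.04, 0, 0]
    - [0.04, 0, 0]
    - [0.04, 0, 0]
    - [0, 0, 0]
  dr:
    - [0, 0, 0]
    - [0, 0, 0]
    - [0, 0, 0]
    - [0, 0, 0]
    - [0, 0, 0]
    - [0, 0, 0]

```text
clock: 14.15
tcp_pos: [0.5025, 0.0767, 0.0651]
ee_rot: [0.697, 0.715, 0.035, -0.036]
ft_force: [-1.5, -8.1, 3.1]
gripper_width: 0.0319
grip_force: 30.0
```

```bash
python3 -c "
from tin import *
st()"
```

```text
14.15 board xyz mm [-18.0, -39.4, 35.4] F along [-1.67, -7.67, 3.96] 0.03189878710098791
```

Emit:
servo_tool:
  grip: [0, 0, 0, 0]
  delta_pos:
    - [0.01, 0, 0]
    - [0.01, 0, 0]
    - [0, 0, 0]
    - [0, 0, 0]
  dr:
    - [0, 0, 0]
    - [0, 0, 0]
    - [0, 0, 0]
    - [0, 0, 0]

```text
clock: 14.55
tcp_pos: [0.5025, 0.0768, 0.0651]
ee_rot: [0.697, 0.715, 0.035, -0.036]
ft_force: [-1.3, -9.7, 4.5]
gripper_width: 0.032
grip_force: 30.0
```

```bash
python3 -c "
from tin import *
st();c=cam('wrist');st();c=cam('wrist');st()"
```

```text
14.55 board xyz mm [-18.0, -39.3, 35.4] F along [-1.53, -9.14, 5.47] 0.03196371208948796
14.6 board xyz mm [-18.0, -39.3, 35.4] F along [-1.25, -10.64, 4.56] 0.03141998415321049
14.65 board xyz mm [-18.0, -39.3, 35.4] F along [-0.17, -10.07, 5.7] 0.03208902980417564
```

Emit:
servo_tool:
  grip: [0, 0, 0, 0]
  delta_pos:
    - [0.01, 0, 0]
    - [0.01, 0, 0]
    - [0, 0, 0]
    - [0, 0, 0]
  dr:
    - [0, 0, 0]
    - [0, 0, 0]
    - [0, 0, 0]
    - [0, 0, 0]

```text
clock: 15.05
tcp_pos: [0.5026, 0.0769, 0.0653]
ee_rot: [0.697, 0.716, 0.034, -0.036]
ft_force: [-1.7, -13.2, 4.3]
gripper_width: 0.0318
grip_force: 30.0
```

```bash
python3 -c "
from tin import *
st();c=cam('wrist');st();c=cam('wrist');st()"
```

```text
15.05 board xyz mm [-18.0, -39.2, 35.5] F along [-2.08, -12.62, 5.63] 0.031783708015863985
15.1 board xyz mm [-18.0, -39.1, 35.5] F along [-0.84, -11.69, 5.27] 0.031921955410710044
15.15 board xyz mm [-18.0, -39.2, 35.5] F along [-0.57, -11.03, 6.01] 0.03185519575669825
```

Emit:
servo_tool:
  grip: [0, 0, 0, 0]
  delta_pos:
    - [0.01, 0, 0]
    - [0.006, 0, 0]
    - [0, 0, 0]
    - [0, 0, 0]
  dr:
    - [0, 0, 0]
    - [0, 0, 0]
    - [0, 0, 0]
    - [0, 0, 0]

```text
clock: 15.55
tcp_pos: [0.5026, 0.077, 0.0653]
ee_rot: [0.697, 0.716, 0.034, -0.035]
ft_force: [-1.5, -12.8, 5.2]
gripper_width: 0.0324
grip_force: 30.0
```

```bash
python3 -c "
from tin import *
st();c=cam('wrist');st();c=cam('wrist');st();c=cam('wrist');st()"
```

```text
15.55 board xyz mm [-17.9, -39.0, 35.6] F along [-1.83, -12.18, 6.55] 0.03236904024899451
15.6 board xyz mm [-18.0, -39.0, 35.6] F along [-0.64, -12.96, 6.35] 0.03149004218418239
15.65 board xyz mm [-17.9, -39.0, 35.6] F along [-0.92, -12.54, 6.74] 0.03186586900584384
15.7 board xyz mm [-17.9, -39.0, 35.6] F along [-1.77, -12.32, 6.3] 0.03196523177557434
```

Emit:
servo_tool:
  grip: [0, 0, 0, 0]
  delta_pos:
    - [0.01, 0, 0]
    - [0.007, 0, 0]
    - [0, 0, 0]
    - [0, 0, 0]
  dr:
    - [0, 0, 0]
    - [0, 0, 0]
    - [0, 0, 0]
    - [0, 0, 0]

```text
clock: 16.1
tcp_pos: [0.5026, 0.0771, 0.0654]
ee_rot: [0.697, 0.716, 0.034, -0.035]
ft_force: [-0.6, -15.3, 4.9]
gripper_width: 0.0318
grip_force: 30.0
```

```bash
python3 -c "
from tin import *
st();c=cam('wrist');st();c=cam('wrist');st();c=cam('wrist');st();print(manip.get_obs()['moment'])"
```

```text
16.1 board xyz mm [-17.9, -38.9, 35.7] F along [-0.97, -14.67, 6.45] 0.031774141684745724
16.15 board xyz mm [-17.9, -38.9, 35.6] F along [-0.54, -15.05, 7.01] 0.03186357265755192
16.2 board xyz mm [-17.9, -38.9, 35.6] F along [-1.56, -14.48, 5.77] 0.03192711896142993
16.25 board xyz mm [-17.9, -38.9, 35.7] F along [-1.56, -14.26, 6.57] 0.03194211491839155
[-2.78182294  0.22996154  0.07707424]
```

Emit:
servo_tool:
  grip: [50, 50, 50, 50, 50, 50, 50, 50, 50, 50]
  delta_pos:
    - [0, 0, 0]
    - [0, 0, 0]
    - [0, 0, 0]
    - [0, 0, 0]
    - [0, 0, 0]
    - [0, 0, 0]
    - [0, 0, -0.3]
    - [0, 0, -0.8]
    - [0, 0, -1]
    - [0, 0, -1]
  dr:
    - [0, 0, 0]
    - [0, 0, 0]
    - [0, 0, 0]
    - [0, 0, 0]
    - [0, 0, 0]
    - [0, 0, 0]
    - [0, 0, 0]
    - [0, 0, 0]
    - [0, 0, 0]
    - [0, 0, 0]

```text
clock: 17.25
tcp_pos: [0.5025, 0.0705, 0.1593]
ee_rot: [0.697, 0.715, 0.036, -0.037]
ft_force: [-0.2, 0.2, -0.3]
gripper_width: 0.05
grip_force: 0.0
```

```bash
python3 -c "
from tin import *
st();c=cam('wrist');save(c,'w4.png');st()"
```

```text
17.25 board xyz mm [-18.2, -35.7, 129.7] F along [-0.18, 0.2, -0.28] 0.05003217238960492
17.3 board xyz mm [-14.7, -35.3, 136.1] F along [3.0, 0.54, 3.67] 0.04973925414230955
```

View pics/w4.png

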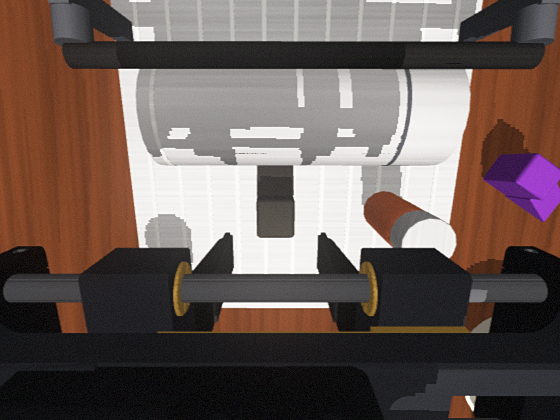

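Wrist view: the tin is tucked under the rail (rows 40–165) with the wedge at (275,200), released and against it. The jar lid is at (427,238). The last reading jumped, so I check again.

Run:
```python
from tin import *
o=manip.get_obs();st();print(o["tcp_pos"],R.from_quat(o["ee_rot"]).as_matrix().round(3).tolist(),o["joints"].round(3),o["dq"].round(3))
t=cam("top")
st()
D=np.array([.5194,.12,.034]);ex=np.array([.99966,.0262,0]);n=np.array([.0027,-.1045,.9945]);ey=np.cross(n,ex)
c=cam("wrist");st();h=cv2.cvtColor(c["im"],cv2.COLOR_RGB2HSV)
m=((h[...,1]<40)&(h[...,2]>225)).astype(np.uint8);m[:205]=0;m[265:]=0;m[:,:385]=0;m[:,470:]=0
cs,_=cv2.findContours(m,cv2.RETR_EXTERNAL,cv2.CHAIN_APPROX_NONE)
for k in cs:
    if len(k)>30:
        e=cv2.fitEllipse(k);p=onplane(c,*e[0],D+n*.095,n);q=(p-D);print(e,[q@ex,q@ey],p)
cv2.imwrite("pics/w5.png",cv2.resize(c["im"][180:300,340:500],None,fx=4,fy=4)[...,::-1])
```

```text
17.3 board xyz mm [-14.7, -35.3, 136.1] F along [3.0, 0.54, 3.67] 0.04973925414230955
[0.50599323 0.07024921 0.1656455 ] [[-0.026, 1.0, 0.007], [0.994, 0.025, 0.104], [0.104, 0.01, -0.995]] [-0.025 -0.153  2.03   0.11   1.262 -0.084] [ 0.004  0.012 -0.018  0.011 -0.118 -0.001]
17.35 board xyz mm [-14.6, -35.4, 134.4] F along [-0.45, -0.19, 0.8] 0.0497707471052921
17.4 board xyz mm [-16.0, -35.5, 131.7] F along [-0.65, 0.05, -0.51] 0.04989512476483294
((421.0216064453125, 229.79757690429688), (46.03782653808594, 52.68996047973633), 63.257484436035156) [np.float64(0.08571181183795118), np.float64(-0.03277678604695887)] [0.60619636 0.07973129 0.12505436]
```

View pics/w5.png

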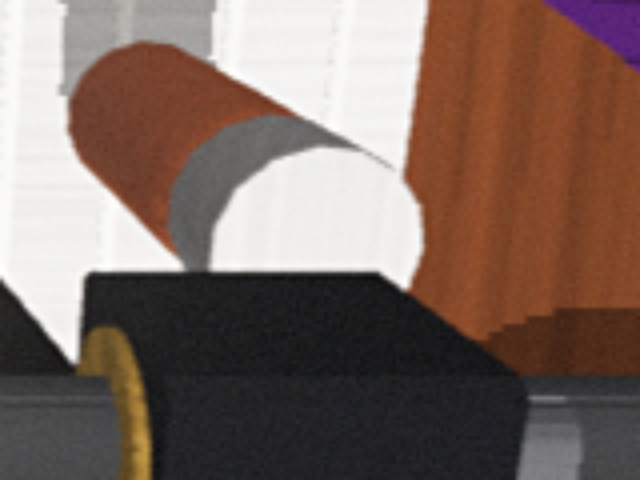

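Crop: jar lid with left edge at 212, right edge at 424 and top at 147, which puts its centre near (419.5,241) in the wrist picture. The jar stands clear of the tin. The jump was only the stop transient and has settled.

Run:
```python
from tin import *
c=cam("wrist");save(c,"w6.png");st()
D=np.array([.5194,.12,.034]);ex=np.array([.99966,.0262,0]);n=np.array([.0027,-.1045,.9945]);ey=np.cross(n,ex)
h=cv2.cvtColor(c["im"],cv2.COLOR_RGB2HSV)
m=((h[...,1]<40)&(h[...,2]>225)).astype(np.uint8)
for r in range(212,262,4):
    x=np.where(m[r,380:470])[0]+380;print(r,x.min() if len(x) else 0,x.max() if len(x) else 0,end=" | ")
for q in((419.5,238),(419.5,241),(393,241),(446,241),(420,217)):
    p=onplane(c,*q,D+n*.095,n)-D;print(q,(p@ex).round(4),(p@ey).round(4))
```

```text
17.45 board xyz mm [-17.4, -35.7, 129.6] F along [-0.51, 0.55, -0.93] 0.049830645526355216
212 426 445 | 216 433 444 | 220 416 444 | 224 409 443 | 228 404 445 | 232 401 448 | 236 399 448 | 240 380 449 | 244 380 449 | 248 436 447 | 252 441 446 | 256 0 0 | 260 0 0 | (419.5, 238) 0.0823 -0.0378
(419.5, 241) 0.0825 -0.04
(393, 241) 0.0643 -0.04
(446, 241) 0.1008 -0.04
(420, 217) 0.0808 -0.0229
```

Emit:
servo_tool:
  grip: [75, 75, 75, 75, 75, 75, 75, 75, 75, 75, 75]
  delta_pos:
    - [-0.1, 0.7, 0]
    - [-0.11, 0.9, 0]
    - [0, 0.9, 0]
    - [0, 0.7, 0]
    - [0, 0.22, 0]
    - [0, 0, 0]
    - [0, 0, 0.3]
    - [0, 0, 0]
    - [0, 0, 0]
    - [0, 0, 0]
    - [0, 0, 0]
  dr:
    - [0, 0, 0]
    - [0, 0, 0]
    - [0, 0, 0]
    - [0, 0, 0]
    - [0, 0, 0]
    - [0, 0, 0]
    - [0, 0, 0]
    - [0, 0, 0]
    - [0, 0, 0]
    - [0, 0, 0]
    - [0, 0, 0]

```text
clock: 18.55
tcp_pos: [0.6054, 0.0679, 0.1487]
ee_rot: [0.697, 0.715, 0.037, -0.037]
ft_force: [0.6, 0.2, 0.9]
gripper_width: 0.0745
grip_force: 0.0
```

Run:
```python
from tin import *
c=cam("wrist");save(c,"w7.png");st()
D=np.array([.5194,.12,.034]);ex=np.array([.99966,.0262,0]);n=np.array([.0027,-.1045,.9945]);ey=np.cross(n,ex)
for q in((85,-42,95),(66,-42,95),(104,-42,95),(85,-23,95)): print(q,proj(c,D+(q[0]*ex+q[1]*ey+q[2]*n)/1000))
print(R.from_quat(manip.get_obs()["ee_rot"]).as_matrix().round(3).tolist())
```

```text
18.6 board xyz mm [84.7, -42.1, 119.7] F along [0.06, -0.53, 0.21] 0.07513294185362934
(85, -42, 95) [276.87306905 241.36310873]
(66, -42, 95) [247.31385492 241.36884151]
(104, -42, 95) [306.43412055 241.35737558]
(85, -23, 95) [276.91281042 212.84842024]
[[-0.026, 1.0, -0.002], [0.994, 0.026, 0.104], [0.104, 0.001, -0.995]]
```

View pics/w7.png

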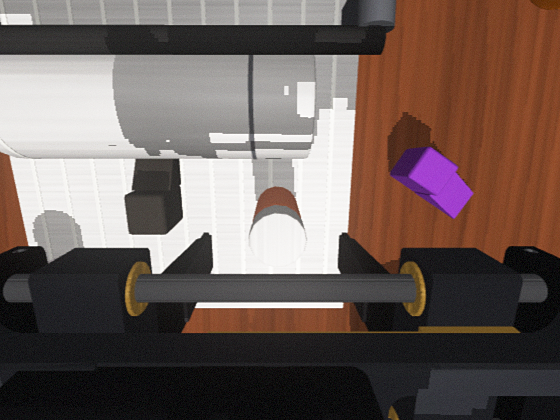

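Wrist view: the lid spans cols 250–306 with its top at row 213, as predicted, and sits centred between the fingers. The wedge is still against the tin at (153,200).

Emit:
servo_tool:
  grip: [75, 75, 75, 75, 75, 75, 0, 0, 0, 0, 0, 0, 0, 0]
  delta_pos:
    - [0, 0, 0.6]
    - [0, 0, 0.8]
    - [0, 0, 0.6]
    - [0, 0, 0.26]
    - [0, 0, 0]
    - [0, 0, 0]
    - [0, 0, 0]
    - [0, 0, 0]
    - [0, 0, 0]
    - [0, 0, 0]
    - [0, 0, 0]
    - [0, 0, 0]
    - [0, 0, 0]
    - [0, 0, 0]
  dr:
    - [0, 0, 0]
    - [0, 0, 0]
    - [0, 0, 0]
    - [0, 0, 0]
    - [0, 0, 0]
    - [0, 0, 0]
    - [0, 0, 0]
    - [0, 0, 0]
    - [0, 0, 0]
    - [0, 0, 0]
    - [0, 0, 0]
    - [0, 0, 0]
    - [0, 0, 0]
    - [0, 0, 0]

```text
clock: 20.0
tcp_pos: [0.6057, 0.0749, 0.0812]
ee_rot: [0.697, 0.715, 0.037, -0.037]
ft_force: [1.9, 0.1, 0.9]
gripper_width: 0.0376
grip_force: 30.0
```

```bash
python3 -c "
from tin import *
st();print(manip.get_obs()['tcp_pos'])"
```

```text
20.0 board xyz mm [85.1, -42.1, 51.8] F along [1.95, 0.1, 0.92] 0.03759070044139
[0.60567243 0.07493205 0.08116261]
```

Emit:
servo_tool:
  grip: [0, 0, 0, 0, 0, 0, 0]
  delta_pos:
    - [0, 0, -0.3]
    - [0, 0, -0.7]
    - [0, 0, -0.8]
    - [0, 0, -0.6]
    - [0, 0, -0.26]
    - [0, 0, 0]
    - [0, 0, 0]
  dr:
    - [0, 0, 0]
    - [0, 0, 0]
    - [0, 0, 0]
    - [0, 0, 0]
    - [0, 0, 0]
    - [0, -0.87, 0]
    - [0, 0, 0]

```text
clock: 20.7
tcp_pos: [0.6049, 0.0681, 0.1599]
ee_rot: [0.697, 0.717, -0.0, -0.0]
ft_force: [0.1, 0.6, -2.7]
gripper_width: 0.0378
grip_force: 30.0
```

Emit:
servo_tool:
  grip: [0, 0, 0, 0, 0, 0, 0, 0, 0, 0, 0, 0, 0, 0, 0, 0, 0, 0, 0, 0]
  delta_pos:
    - [-0.5, -0.12, 0]
    - [-0.9, -0.22, 0]
    - [-0.9, -0.22, 0]
    - [-0.9, -0.22, 0]
    - [-0.9, -0.22, 0]
    - [-0.9, -0.22, 0]
    - [-0.9, -0.22, 0]
    - [-0.9, -0.22, 0]
    - [-0.9, -0.22, 0]
    - [-0.9, -0.22, 0]
    - [-0.9, -0.22, 0]
    - [-0.9, -0.22, 0]
    - [-0.9, -0.22, 0]
    - [-0.9, -0.22, 0]
    - [-0.9, -0.22, 0]
    - [-0.7, -0.2, 0]
    - [-0.4, -0.04, 0]
    - [0, 0, 0]
    - [0, 0, 0]
    - [0, 0, 0]
  dr:
    - [0, 0, 0]
    - [0, 0, 0]
    - [0, 0, 0]
    - [0, 0, 0]
    - [0, 0, 0]
    - [0, 0, 0]
    - [0, 0, 0]
    - [0, 0, 0]
    - [0, 0, 0]
    - [0, 0, 0]
    - [0, 0, 0]
    - [0, 0, 0]
    - [0, 0, 0]
    - [0, 0, 0]
    - [0, 0, 0]
    - [0, 0, 0]
    - [0, 0, 0]
    - [0, 0, 0]
    - [0, 0, 0]
    - [0, 0, 0]

```text
clock: 22.7
tcp_pos: [0.5133, -0.3608, 0.1599]
ee_rot: [0.698, 0.716, 0.0, -0.0]
ft_force: [1.4, 0.9, -2.2]
gripper_width: 0.0379
grip_force: 30.0
```

Run:
```python
from h import *
c=cam("wrist");o=manip.get_obs();print(o["clock"],o["tcp_pos"],R.from_quat(o["ee_rot"]).as_matrix().round(4).tolist(),o["gripper_width"],o["ft_force"])
h=cv2.cvtColor(c["im"],cv2.COLOR_RGB2HSV)
m=((h[...,0]>8)&(h[...,0]<24)&(h[...,2]>140)&(h[...,1]>60)).astype(np.uint8)
cs,_=cv2.findContours(m,cv2.RETR_EXTERNAL,cv2.CHAIN_APPROX_NONE);
for k in cs:
    if cv2.contourArea(k)>300: print(cv2.boundingRect(k))
print("mat px",proj(c,[.514,-.3627,.006]),[proj(c,[.514+a,-.3627+b,.006]).round() for a,b in((.05,0),(-.05,0),(0,.05),(0,-.05))])
save(c,"w8.png")
```

```text
22.75 [ 0.51339586 -0.36079402  0.16003377] [[-0.0268, 0.9996, -0.0002], [0.9996, 0.0268, 0.0007], [0.0007, -0.0002, -1.0]] 0.03769502878271224 [-0.48382292 -0.21885062 -1.6047535 ]
(427, 396, 48, 22)
(147, 302, 347, 31)
(460, 161, 22, 31)
(0, 0, 560, 258)
mat px [276.53362068 199.79529438] [array([324., 201.]), array([229., 199.]), array([278., 152.]), array([275., 244.])]
```

View pics/w8.png

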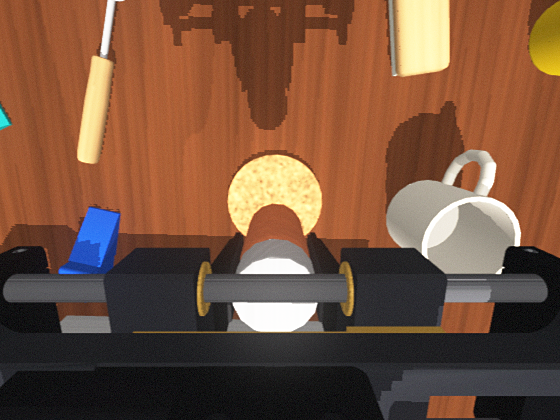

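Wrist view: the mat spans cols 228–322 with its top at row 154, matching the prediction. The jar is held centred over it and the mug is clear at right. Lowering.

Emit:
servo_tool:
  grip: [0, 0, 0, 0, 0, 0, 0, 0]
  delta_pos:
    - [0, 0, 0.6]
    - [0, -0.0, 0.9]
    - [0, 0, 0.9]
    - [0, 0, 0.6]
    - [0, 0, 0.2]
    - [0, 0, 0.1]
    - [0, 0, 0]
    - [0, 0, 0]
  dr:
    - [0, 0, 0]
    - [0, 0, 0]
    - [0, 0, 0]
    - [0, 0, 0]
    - [0, 0, 0]
    - [0, 0, 0]
    - [0, 0, 0]
    - [0, 0, 0]

```text
clock: 23.55
tcp_pos: [0.5141, -0.3623, 0.0628]
ee_rot: [0.698, 0.716, 0.0, 0.001]
ft_force: [0.7, 0.3, -2.3]
gripper_width: 0.0381
grip_force: 30.0
```

Emit:
servo_tool:
  grip: [0, 0, 0]
  delta_pos:
    - [0, 0, 0.04]
    - [0, 0, 0]
    - [0, 0, 0]
  dr:
    - [0, 0, 0]
    - [0, 0, 0]
    - [0, 0, 0]

```text
clock: 23.85
tcp_pos: [0.5134, -0.362, 0.0604]
ee_rot: [0.698, 0.716, 0.0, 0.0]
ft_force: [-0.6, 0.3, -2.6]
gripper_width: 0.0375
grip_force: 30.0
```

Emit:
servo_tool:
  grip: [0, 0, 0]
  delta_pos:
    - [0, 0, 0.03]
    - [0, 0, 0]
    - [0, 0, 0]
  dr:
    - [0, 0, 0]
    - [0, 0, 0]
    - [0, 0, 0]

```text
clock: 24.15
tcp_pos: [0.5132, -0.3618, 0.059]
ee_rot: [0.698, 0.716, -0.0, -0.0]
ft_force: [-0.2, -1.1, -3.2]
gripper_width: 0.0377
grip_force: 30.0
```

Emit:
servo_tool:
  grip: [0, 0, 0]
  delta_pos:
    - [0, 0, 0.03]
    - [0, 0, 0]
    - [0, 0, 0]
  dr:
    - [0, 0, 0]
    - [0, 0, 0]
    - [0, 0, 0]

```text
clock: 24.45
tcp_pos: [0.5132, -0.3618, 0.0581]
ee_rot: [0.698, 0.716, 0.0, -0.0]
ft_force: [0.1, 0.6, -2.3]
gripper_width: 0.0379
grip_force: 30.0
```

Emit:
servo_tool:
  grip: [0, 0, 0]
  delta_pos:
    - [0, 0, 0.02]
    - [0, 0, 0]
    - [0, 0, 0]
  dr:
    - [0, 0, 0]
    - [0, 0, 0]
    - [0, 0, 0]

```text
clock: 24.75
tcp_pos: [0.5133, -0.3619, 0.0579]
ee_rot: [0.698, 0.716, 0.0, 0.0]
ft_force: [0.1, 0.6, 0.6]
gripper_width: 0.0376
grip_force: 30.0
```

Emit:
servo_tool:
  grip: [42, 46, 50, 60, 65, 65, 65, 65, 65, 65, 65, 65, 65]
  delta_pos:
    - [0, 0, 0]
    - [0, 0, 0]
    - [0, 0, 0]
    - [0, 0, 0]
    - [0, 0, 0]
    - [0, 0, 0]
    - [0, 0, -0.3]
    - [0, 0, -0.8]
    - [0, 0, -1]
    - [0, 0, -1]
    - [0, 0, -0.6]
    - [0, 0, -0.2]
    - [0, 0, 0]
  dr:
    - [0, 0, 0]
    - [0, 0, 0]
    - [0, 0, 0]
    - [0, 0, 0]
    - [0, 0, 0]
    - [0, 0, 0]
    - [0, 0, 0]
    - [0, 0, 0]
    - [0, 0, 0]
    - [0, 0, 0]
    - [0, 0, 0]
    - [0, 0, 0]
    - [0, 0, 0]

```text
clock: 26.05
tcp_pos: [0.5137, -0.3622, 0.1761]
ee_rot: [0.698, 0.716, 0.0, 0.001]
ft_force: [0.4, 0.4, -0.8]
gripper_width: 0.0648
grip_force: 0.0
```

Run:
```python
from h import *
c=cam("scene");cv2.imwrite("pics/s2.png",cv2.resize(c["im"][150:320,130:430],None,fx=2.6,fy=2.6,interpolation=cv2.INTER_CUBIC)[...,::-1])
```

```text
(no output)
```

View pics/s2.png

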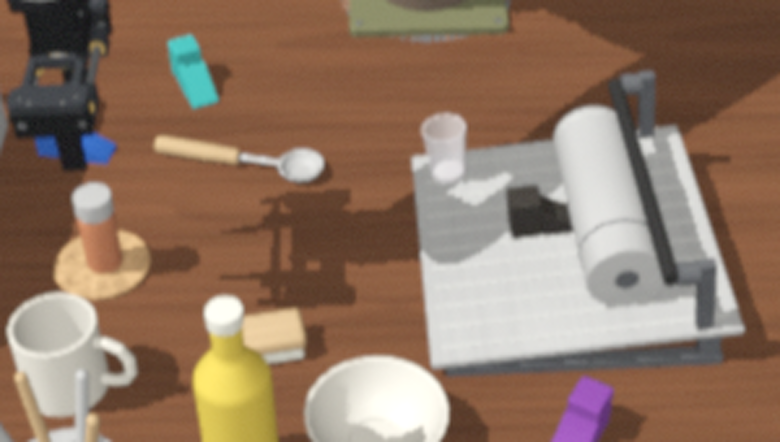

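Scene crop: the jar stands upright in the middle of the mat (100,230). The tin is pinched under the rail (610,200) with the wedge against it (535,210). The bystanders have not moved and the hand is clear. Handing in.

```bash
python3 -c "
from bench import manip
print(manip.sign_off())"
```

```text
the job is handed in; nothing more can be done
None
```

I handed the job in at about 26 s: the tin is held under the rail by the released wedge, pushed in at about 14.5 N, and the jar stands upright on the cork mat; no verdict came back from the sign-off.

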